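# Make up two stationery kits on a home desk

### The arm

A 6-joint arm with a two-finger parallel gripper is mounted at the origin on the work surface. World frame = base frame: x ahead of the robot, y to its left, z up, the work surface at z = 0. Lengths are in m, angles in rad, forces in N, time in s.
With the tool pointing down it reaches from about 0.35 to 0.975 m from the base axis. Payload 17.4 kg.
Tool frame: the origin (TCP) lies midway between the tips of the shut fingers; the grasp point (between the pads) lies 19 mm behind it; z points along the fingers, y is the line along which they close (so a half turn about z gives the same grasp; the last joint's range is limited). The gripper opens to 85 mm and grips with 20 to 120 N. Pads are 22 mm wide; open, the fingers measure 114 mm over their backs; the gripper's body (76 mm by 85 mm) begins 54 mm behind the grasp point. The pads swing forward as they close: fully open they stand 13 mm farther back than shut.
Start: joints at [-1.279, 0.116, 1.442, -0, 1.584, -0.038], TCP at [0.219, -0.639, 0.231] pointing down, gripper open.
Joint ranges: [-2.83, 2.83], [-0.83, 2.19], [0.07, 2.5], [-1.14, 4.28], [0.01, 3], [-2.97, 2.97]. Speed limits (rad/s): [1.89, 1.89, 2.22, 3.14, 3.14, 3.14].

### API

Orientations are given as a 3x3 rotation matrix whose columns are the frame's x, y, z axes.
In Python, from workcell import get_state, cams, close_job gives the robot as it stands. The module is installed in compiled form; this text tells all that it offers.
- The arm moves only by the shell command python3 -m crank 'ROWS' [FORCE]. ROWS is JSON, a list that holds one entry, the list of rows, each a list of 7 numbers: the shift along the world's x, y, z in cm, then the turn, a rotation vector about the world's x, y, z in degrees, then the finger opening in cm, from 0 to 8.54. A call has 1 to 5 rows; each row is the pose to reach, as a shift and turn from the pose commanded when the call began; what a row does not reach only later rows make up. A row lasts 1/12 s, in which the tool goes at most 41.7 mm and 7.16 degrees, less where a joint would pass 70% of its speed; a pose out of reach is approached as far as the arm can. A call with a gripper value outside its range is refused whole. The fingers move at their own pace and stop on an object; FORCE is the grip in N (left out, the last holds). Time passes only in rows, so rows that repeat a pose let the fingers close. It gives the time, the measured TCP pose, the force, the opening and the grip force at its end, in the units of the state.
- get_state(): the state, without advancing time (a new reading comes with each control period).
- cams.read_camera(name): name is "scene" or "top" or "wrist"; returns a dict with "pixels" (480x640x3 uint8, blue, green, red), "z_map" (480x640 float32, m along the optical axis (not along the pixel's ray), 0 where there is no reading), "K" (3x3 intrinsics, pixels), "eye" and "attitude" of the camera in the world. Camera axes: x right, y down, z forward; pixel columns grow to the right and rows downward; lengths in m; the calibration is good to about 2 mm. A picture is of the moment at which its call begins.
- close_job(): hands the job in; it is judged then, once.
The state is a dict: "t": time; "joint_pos": joint angles; "joint_vel": joint speeds; "tau": joint torques, N m; "eef_pos": TCP position; "eef_rot": TCP orientation; "force": force on the tool from outside, world axes, zero at the start; "ft_torque": the same for the moment, N m; "finger_gap": finger opening in m; "finger_force": force on a finger pad.
Only numpy, scipy, OpenCV 4.12 (cv2) and the standard library are available. Lean on these libraries where they do the work, as an engineer would, in place of code of your own. Each camera call takes 0.05 s, during which the arm holds its last target. There are 200 camera calls.

### The job

Make up two stationery kits: in the red tray, lay the yellow highlighter flat in the narrow compartment and the purple note pad flat in the wide one, with the eraser lying flat on the middle of the pad; in the blue tray, lay the green highlighter flat in the narrow compartment and the roll of tape flat in the wide one. Everything must lie on the floor of its compartment (the eraser on the pad), nothing propped on a wall. Leave the pink highlighter, the stapler and the pen cup where they are.

Things in the scene. Friction and masses are not known exactly. Their poses are not given: they have to be found in the camera images.
- red_tray: Shallow red plastic kit tray, fixed to the desk, lying level: outside 140 (x) x 170 (y) x 15 mm high, floor 4 mm thick, walls 4 mm thick. One divider (4 mm thick, as high as the walls, parallel to the tray's x) makes two compartments, each 132 mm long in x: the narrow one, 74 mm wide, centred at y = +44 mm, and the wide one, 84 mm wide, centred at y = -39 mm in the tray's own frame. Origin: centre of the underside, on the desk; z up. Its place and yaw vary.
- blue_tray: Shallow blue plastic kit tray, fixed to the desk, lying level: outside 140 (x) x 170 (y) x 15 mm high, floor 4 mm thick, walls 4 mm thick. One divider (4 mm thick, as high as the walls, parallel to the tray's x) makes two compartments, each 132 mm long in x: the narrow one, 74 mm wide, centred at y = -44 mm, and the wide one, 84 mm wide, centred at y = +39 mm in the tray's own frame. Origin: centre of the underside, on the desk; z up. Its place and yaw vary.
- yellow_marker: Yellow highlighter pen of flat section lying flat on the desk, 105 (x, its long axis) x 24 (y) x 16 (z) mm, pale paper band round the barrel, darker cap of the same colour at its +x end. Origin: its centre, 8 mm above what it lies on; z up. About 22 g.
- green_marker: Green highlighter pen of flat section lying flat on the desk, 105 (x, its long axis) x 24 (y) x 16 (z) mm, pale paper band round the barrel, darker cap of the same colour at its +x end. Origin: its centre, 8 mm above what it lies on; z up. About 22 g.
- note_pad: Square block of purple sticky notes, rigid, 50 x 50 mm and 20 mm high, lying flat on the desk. Origin: its centre, 10 mm above what it lies on; x and y along its sides, z up. About 50 g.
- eraser: White block eraser with a dark blue sleeve over one end, rigid, 45 (x) x 20 (y) x 12 (z) mm, lying flat on the desk. Origin: its centre, 6 mm above what it lies on; z up. About 20 g.
- tape_roll: Roll of tan adhesive tape on a white core, rigid, a ring lying flat on the desk: 50 mm outer diameter, 27 mm hole, about 20 mm high. Origin: its centre, 10 mm above what it lies on; z is the roll's axis, upright. About 35 g.
- pink_marker: Pink highlighter pen of flat section lying flat on the desk, 105 (x, its long axis) x 24 (y) x 16 (z) mm, pale paper band round the barrel, darker cap of the same colour at its +x end. Origin: its centre, 8 mm above what it lies on; z up. About 22 g. Not part of any kit: it stays where it is, among the stock.
- stapler: Black desk stapler, loose, 150 (x) x 38 (y) mm, 60 mm high, at the right-hand (-y) end of the stock, on the robot's side of it. Origin: centre of its underside. Stays where it is.
- pen_cup: Black round pen cup, loose, 76 mm diameter, 95 mm high, with pens up to about 155 mm high, beyond the trays. Origin: centre of its underside. Stays where it is.
Mind the look-alikes: they are no part of the job. What is shaped like the yellow_marker but black is not meant. There is more than one size of the tape_roll; the one meant has the size given above.

How it is judged:
At the end, for the whole second after the job is handed in: Both highlighters, pad and tape flat on the floor of their own compartments (height within 3 mm, tilt under 0.12 rad); eraser flat on the pad, centres within 15 mm; all released and at rest; pink highlighter, stapler and pen cup within 15 mm of their start (x of yellow_marker in the frame of red_tray between -0.016 and 0.016 m and y of yellow_marker in the frame of red_tray between 0.016 and 0.072 m and z of yellow_marker in the frame of red_tray between 0.009 and 0.015 m and angle between the z axis of each of yellow_marker, note_pad and the z axis of red_tray, either way round below 0.12 rad and x of note_pad in the frame of red_tray between -0.043 and 0.043 m and y of note_pad in the frame of red_tray between -0.058 and -0.02 m and z of note_pad in the frame of red_tray between 0.011 and 0.017 m and x of green_marker in the frame of blue_tray between -0.016 and 0.016 m and y of green_marker in the frame of blue_tray between -0.072 and -0.016 m and z of green_marker in the frame of blue_tray between 0.009 and 0.015 m and angle between the z axis of each of green_marker, tape_roll and the z axis of blue_tray, either way round below 0.12 rad and x of tape_roll in the frame of blue_tray between -0.043 and 0.043 m and y of tape_roll in the frame of blue_tray between 0.02 and 0.058 m and z of tape_roll in the frame of blue_tray between 0.0108 and 0.0168 m and horizontal distance between eraser and note_pad below 0.015 m and z of eraser in the frame of note_pad between 0.013 and 0.019 m and angle between the z axis of eraser and the z axis of note_pad, either way round below 0.12 rad and linear speed of each of yellow_marker, green_marker, note_pad, eraser, tape_roll below 0.02 m/s and angular speed of each of yellow_marker, green_marker, note_pad, eraser, tape_roll below 0.2 rad/s and distance of each of pink_marker, stapler, pen_cup from where it was at the start of the episode below 0.015 m); the robot touches nothing.
It fails at once if the pink highlighter is disturbed (moved 15 mm or more) (distance of pink_marker from where it was at the start of the episode above 0.015 m).
It fails at once if the stapler is disturbed (moved 15 mm or more) (distance of stapler from where it was at the start of the episode above 0.015 m).
It fails at once if the pen cup is disturbed (moved 15 mm or more) (distance of pen_cup from where it was at the start of the episode above 0.015 m).
It also fails if it takes over 134 s, if anything falls off the work surface, if the arm or the gripper's body presses on something with over 40 N, if the wrist force passes 120 N, or if a joint passes its speed limit or range.

## Working session

There is one attempt and no reset: what is moved stays moved. The work goes in short steps, Python scripts to look and compute and a shell command to move; the robot and the scene stay as the last step left them, time stands still between calls to the robot, and variables do not carry over. Pictures are saved under pics/ and viewed, at most 14 in all, crops included, and the job is handed in when it is done.

```bash
mkdir -p pics; cat > h.py <<'E'
import numpy as np,cv2
from workcell import get_state,cams
def shot(n,save=None):
    d=cams.read_camera(n)
    if save: cv2.imwrite('pics/'+save,d['pixels'])
    return d
def ray(d,uv,z):
    K=np.array(d['K']);R=np.array(d['attitude']);e=np.array(d['eye'])
    uv=np.atleast_2d(np.asarray(uv,float))
    r=np.c_[(uv-[K[0,2],K[1,2]])/[K[0,0],K[1,1]],np.ones(len(uv))]@R.T
    return e+r*((z-e[2])/r[:,2])[:,None]
def world(d):
    K=np.array(d['K']);R=np.array(d['attitude']);e=np.array(d['eye'])
    v,u=np.mgrid[:480,:640];z=d['z_map']
    return np.stack([(u-K[0,2])/K[0,0]*z,(v-K[1,2])/K[1,1]*z,z],-1)@R.T+e
E
python3 - <<'E'
from h import *
for n in('scene','top','wrist'):
    d=shot(n,n+'0.png');print(n,np.round(d['eye'],3),np.round(d['attitude'],3).tolist(),np.round(d['K'],1).tolist(),(d['z_map']>0).mean())
E
```

```text
scene [1.476 0.08  1.486] [[-0.023, 0.842, -0.539], [1.0, 0.014, -0.02], [-0.009, -0.54, -0.842]] [[551.6, 0.0, 320.6], [0.0, 551.6, 245.8], [0.0, 0.0, 1.0]] 0.9957747395833333
top [0.256 0.05  1.511] [[0.074, -0.976, 0.204], [-0.997, -0.073, 0.012], [0.003, -0.204, -0.979]] [[554.8, 0.0, 323.5], [0.0, 554.8, 241.0], [0.0, 0.0, 1.0]] 0.9960709635416667
wrist [ 0.282 -0.616  0.373] [[0.323, -0.913, -0.251], [-0.946, -0.312, -0.084], [-0.002, 0.265, -0.964]] [[346.2, 0.0, 325.9], [0.0, 346.2, 237.4], [0.0, 0.0, 1.0]] 0.9959798177083333
```

View pics/top0.png

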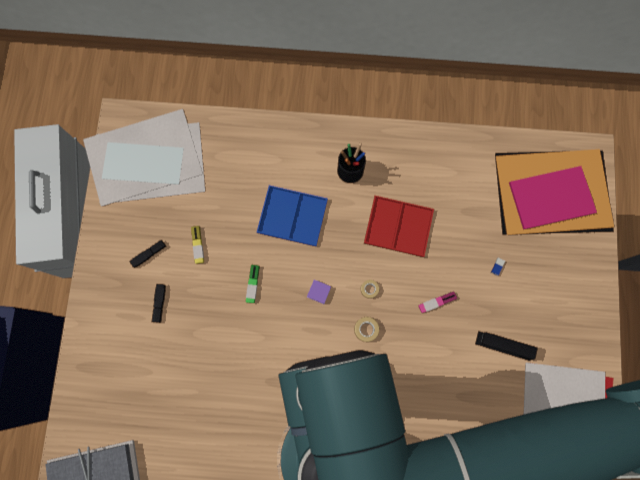

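View pics/scene0.png

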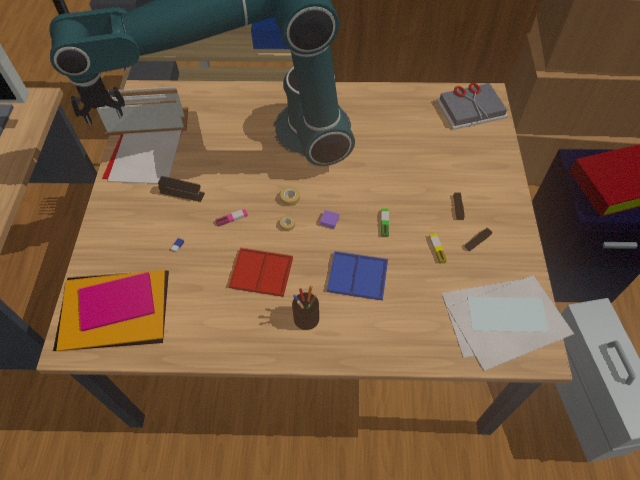

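The top view shows the yellow marker at (197,245), green at (252,284), pad at (320,291), tapes at (371,289) (small) and (368,330) (large), eraser at (498,267), pink at (438,302), blue tray at (293,216) and red tray at (399,226). The scene view shows the same layout with nothing hidden.

```bash
cat > meas.py <<'E'
from h import *
HS={'yellow':((22,120,120),(34,255,255)),'green':((45,100,60),(75,255,255)),'purple':((122,60,60),(140,255,255)),
'tan':((14,40,120),(30,140,255)),'blue':((108,120,40),(120,255,255)),'red':((0,170,60),(6,255,255)),'pink':((155,120,80),(176,255,255)),'white':((0,0,200),(180,40,255))}
# name: colour, seed in top, seed in scene, nominal top height
OB={'yellow':('yellow',(197,250),(437,247),.016),'green':('green',(252,284),(385,222),.016),'pad':('purple',(320,291),(330,219),.02),
'tapeS':('tan',(371,289),(287,223),.02),'tapeL':('tan',(368,330),(289,197),.02),'blue':('blue',(293,216),(357,276),.015),'red':('red',(399,226),(261,272),.015),'eraser':('blue',(500,265),(178,245),.012)}
def fp(d,seed,r):  # foreground (raised) pixels near seed by colour+height
    W=world(d);return W
def main():
  for n in('top','scene'):
    d=shot(n);W=world(d);hsv=cv2.cvtColor(d['pixels'],cv2.COLOR_BGR2HSV)
    for k,(c,st,ss,h) in OB.items():
        s=st if n=='top' else ss
        r=50 if k in('blue','red') else 28 if k in('yellow','green') else 16
        R=np.zeros((480,640),np.uint8);cv2.circle(R,s,r,255,-1)
        hm=((W[...,2]>h*.6)&(W[...,2]<h+.012)).astype(np.uint8)*255
        m=cv2.inRange(hsv,*HS[c])&R
        top=hm&R
        zt=np.percentile(W[...,2][(top>0)],50) if top.any() else -1
        u=m if k in('blue','red') else top
        cs=max(cv2.findContours(u,cv2.RETR_EXTERNAL,cv2.CHAIN_APPROX_NONE)[0],key=cv2.contourArea)[:,0]
        P=ray(d,cs,h)[:,:2]
        (cx,cy),wh,a=cv2.minAreaRect((P*1000).astype(np.float32))
        col=ray(d,np.argwhere(m)[:,::-1].mean(0),h)[0,:2]*1000 if m.any() else 0
        print(n,k,'zmed %.1f'%(zt*1000),'c',round(cx,1),round(cy,1),'wh',np.round(wh,1),'a %.1f'%a,'colc',np.round(col,1),cv2.countNonZero(m))
if __name__=='__main__':main()
E
python3 meas.py
```

```text
top yellow zmed 15.7 c 531.6 414.7 wh [105.3  26.2] a 14.4 colc [538.8 417.1] 145
top green zmed 15.8 c 435.0 252.3 wh [ 24.9 104.9] a 87.8 colc [444.8 251.6] 177
top pad zmed 19.7 c 426.8 71.1 wh [50.1 50.2] a 72.4 colc [427.3  71.1] 336
top tapeS zmed 18.7 c 444.1 -65.5 wh [48.8 45.9] a 3.5 colc [444.4 -69.3] 761
top tapeL zmed 24.7 c 336.9 -62.3 wh [63.1 64. ] a 4.3 colc [333.2 -65. ] 659
top blue zmed 12.9 c 634.2 161.3 wh [168.3 138.2] a 81.2 colc [633.3 161.2] 2915
top red zmed 13.1 c 626.5 -136.6 wh [168.1 138.7] a 80.9 colc [ 625.7 -136.8] 2947
top eraser zmed 11.2 c 532.3 -413.1 wh [20.3 44.9] a 65.1 colc [ 526.  -409.4] 66
scene yellow zmed 16.2 c 533.3 410.8 wh [108.  34.] a 13.6 colc [537.4 416. ] 103
scene green zmed 16.1 c 437.3 249.0 wh [ 26.3 111.6] a 87.5 colc [446.5 251.9] 87
scene pad zmed 20.5 c 429.9 69.6 wh [52.  62.2] a 72.4 colc [428.6  71.2] 193
scene tapeS zmed 19.6 c 444.7 -66.3 wh [52.  45.7] a 2.8 colc [450.4 -65.6] 751
scene tapeL zmed 25.0 c 333.4 -64.1 wh [72.6 64. ] a 2.5 colc [343.5 -62.9] 677
scene blue zmed 12.1 c 634.7 155.2 wh [156.1 132.5] a 81.2 colc [639.6 156.1] 1753
scene red zmed 12.4 c 629.6 -137.3 wh [171.2 143.5] a 80.8 colc [ 632.5 -135.6] 2214
scene eraser zmed 10.9 c 532.9 -413.8 wh [26.6 47.7] a 63.4 colc [ 525.2 -410.2] 29
```

```bash
python3 - <<'E'
import cv2
a=cv2.imread('pics/top0.png')[180:350,120:520]
cv2.imwrite('pics/crop1.png',cv2.resize(a,None,fx=2,fy=2,interpolation=cv2.INTER_CUBIC))
E
```

```text
(no output)
```

View pics/crop1.png

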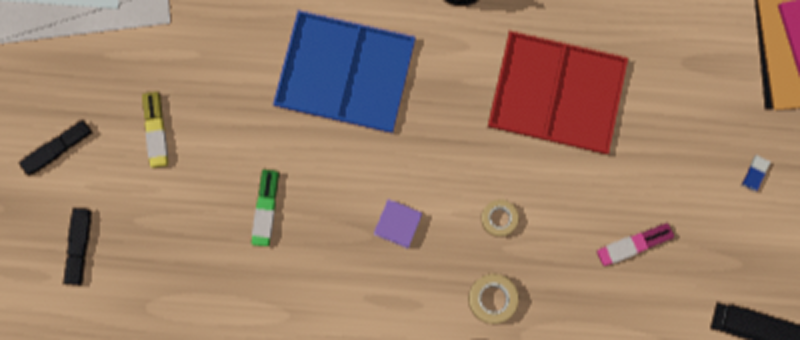

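The crop confirms the layout: a small tape at (500,217), a larger one at (495,298), and the tray dividers at crop x≈352 (blue) and ≈560 (red). Next I'll find which compartment is the wide one in each tray.

```bash
python3 - <<'E'
from h import *
s=get_state();R=np.array(s['eef_rot']);print(np.round(R,3).tolist(),s['eef_pos'])
d=shot('top');W=world(d);g=d['pixels'].max(2).astype(float)
for n,c in(('blue',(634.2,161.3)),('red',(626.5,-136.6))):
    u=np.array([.153,.988]);v=np.array([.988,-.153])
    q=W[...,:2]*1000-c;a=q@u;b=q@v
    print(n)
    for t in range(-90,91,4):
        m=(abs(a-t)<2)&(abs(b)<50);print(t,round(float(np.median(W[...,2][m]))*1000*1e0,4) if 0 else round(float(np.median(W[...,2][m])*1000),1),round(g[m].mean()),end=' | ')
    print()
E
```

```text
[[0.946, 0.324, -0.0], [0.324, -0.946, 0.0], [0.0, -0.001, -1.0]] [ 0.21856049 -0.63854833  0.23099495]
blue
-90 -0.3 118 | -86 -0.1 108 | -82 15.3 137 | -78 3.9 142 | -74 3.6 141 | -70 2.3 142 | -66 4.4 141 | -62 3.9 141 | -58 3.5 142 | -54 4.2 142 | -50 4.1 142 | -46 4.5 142 | -42 4.3 142 | -38 4.5 142 | -34 3.6 142 | -30 4.1 142 | -26 4.9 142 | -22 3.8 142 | -18 4.3 142 | -14 4.1 111 | -10 4.0 93 | -6 12.1 113 | -2 10.6 142 | 2 3.1 142 | 6 3.6 142 | 10 4.0 142 | 14 4.2 142 | 18 4.0 142 | 22 3.6 142 | 26 4.7 142 | 30 3.5 142 | 34 3.8 142 | 38 3.2 142 | 42 3.6 142 | 46 3.6 142 | 50 4.2 142 | 54 3.8 142 | 58 4.2 142 | 62 4.3 142 | 66 4.1 143 | 70 4.0 142 | 74 4.3 109 | 78 4.9 92 | 82 11.5 107 | 86 12.2 135 | 90 -0.3 164 | 
red
-90 0.7 119 | -86 11.6 136 | -82 11.3 140 | -78 3.4 149 | -74 3.6 150 | -70 2.3 150 | -66 4.3 150 | -62 3.4 150 | -58 4.3 150 | -54 4.0 150 | -50 3.7 150 | -46 4.2 150 | -42 3.7 150 | -38 3.5 150 | -34 4.1 150 | -30 3.7 150 | -26 4.9 150 | -22 3.9 150 | -18 3.8 150 | -14 4.7 150 | -10 3.8 151 | -6 4.3 137 | -2 3.9 103 | 2 7.4 120 | 6 13.6 143 | 10 3.8 149 | 14 3.3 151 | 18 4.6 151 | 22 4.0 151 | 26 3.8 151 | 30 3.6 151 | 34 3.3 151 | 38 4.4 151 | 42 4.6 151 | 46 3.4 151 | 50 3.6 151 | 54 3.1 151 | 58 4.5 151 | 62 3.7 151 | 66 3.9 152 | 70 4.5 150 | 74 4.5 115 | 78 3.1 104 | 82 15.5 140 | 86 0.7 164 | 90 -0.2 176 |
```

```bash
cat > go.py <<'E'
import sys
from h import *
# target x y z (mm), tool-y angle phi(deg): print remaining shift in cm / turn deg
s=get_state();p=np.array(s['eef_pos'])*1000;R=np.array(s['eef_rot'])
phi=np.degrees(np.arctan2(R[1,1],R[0,1]))
x,y,z,f=map(float,sys.argv[1:5]);df=(f-phi+90)%180-90
print('t %.1f'%s['t'],'p',np.round(p,1),'phi %.1f'%phi,'shift cm',np.round((np.array([x,y,z])-p)/10,2),'turn %.1f'%df,'tilt',np.round(R[:2,2],3),'gap %.1f'%(s['finger_gap']*1000),'q',np.round(s['joint_pos'],2))
E
for i in 1; do
python3 -m crank '[[[5.2,17.8,-2,0,0,13.4,7],[5.2,17.8,-2,0,0,13.4,7],[5.2,17.8,-2,0,0,13.4,7],[5.2,17.8,-2,0,0,13.4,7],[5.2,17.8,-2,0,0,13.4,7]]]' 40
done; python3 go.py 427 71.1 110 -17.6
```

```text
t: 0.72
eef_pos: [0.2713, -0.4572, 0.2109]
eef_rot: [[0.845, 0.535, 0.0], [0.535, -0.845, 0.001], [0.001, -0.0, -1.0]]
force: [0.3, 0.3, 0.5]
finger_gap: 0.0702
finger_force: 0.0
t 0.7 p [ 271.3 -457.2  210.9] phi -57.6 shift cm [ 15.57  52.83 -10.09] turn 40.0 tilt [0.    0.001] gap 70.2 q [-1.08 -0.19  1.77  0.    1.56 -0.08]
```

```bash

python3 -m crank '[[[5.2,17.8,-3,0,0,13.4,7],[5.2,17.8,-3,0,0,13.4,7],[5.2,17.8,-3,0,0,13.4,7],[5.2,17.8,-3,0,0,13.4,7],[5.2,17.8,-3,0,0,13.4,7]]]' >/dev/null
python3 -m crank '[[[5.2,17.8,-3,0,0,13.4,7],[5.2,17.8,-3,0,0,13.4,7],[5.2,17.8,-3,0,0,13.4,7],[5.2,17.8,-3,0,0,13.4,7],[5.2,17.8,-3,0,0,13.4,7]]]' >/dev/null
python3 -m crank '[[[5.2,17.2,-4,0,0,13.2,7],[5.2,17.2,-4,0,0,13.2,7],[5.2,17.2,-4,0,0,13.2,7],[5.2,17.2,-4,0,0,13.2,7],[5.2,17.2,-4,0,0,13.2,7]]]' >/dev/null
python3 go.py 427 71.1 4 -17.6
python3 -c "
from h import *
shot('wrist','w1.png')"
```

```text
t 2.0 p [426.7  71.1 110.3] phi -17.6 shift cm [  0.03  -0.   -10.63] turn -0.0 tilt [-0.001  0.001] gap 70.0 q [ 0.11 -0.38  2.09  0.    1.44  0.41]
```

View pics/w1.png

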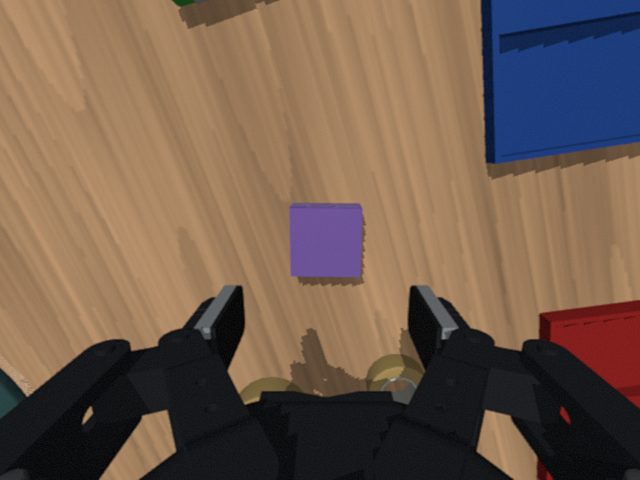

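The pad at (326,240) is square to and centred between the fingers (240 and 412). Descending and gripping.

```bash

python3 -m crank '[[[0,0,-4,0,0,0,7],[0,0,-8,0,0,0,7],[0,0,-9.5,0,0,0,7],[0,0,-10.4,0,0,0,7],[0,0,-10.6,0,0,0,7]]]' 40 | grep -E 'pos|force'
python3 -m crank '[[[0,0,0,0,0,0,4],[0,0,0,0,0,0,4],[0,0,0,0,0,0,4],[0,0,0,0,0,0,4],[0,0,0,0,0,0,4]]]' 40 | grep -E 'gap|force'
python3 -m crank '[[[0,0,1,0,0,0,4],[0,0,4,0,0,0,4],[0,0,8,0,0,0,4],[0,0,8,0,0,0,4],[0,0,8,0,0,0,4]]]' 40 | grep -E 'gap|force'
python3 go.py 620.5 -175.1 84 -8.8
```

```text
eef_pos: [0.426, 0.0672, 0.0042]
force: [0.3, -1.1, -0.1]
finger_force: 0.0
force: [-0.4, -0.9, 8.2]
finger_gap: 0.0489
finger_force: 42.3
force: [0.5, -0.5, -0.9]
finger_gap: 0.0487
finger_force: 41.8
t 3.3 p [427.9  67.5  88.5] phi -17.7 shift cm [ 19.26 -24.26  -0.45] turn 8.9 tilt [0.005 0.001] gap 48.7 q [ 0.1  -0.37  2.11  0.    1.39  0.41]
```

```bash

python3 -m crank '[[[0,0,0,0,0,0,4],[0,0,0,0,0,0,4]]]' 40 | grep -E 'gap|force'
python3 go.py 620.5 -175.1 84 -8.8
```

```text
force: [-0.5, -0.6, -1.6]
finger_gap: 0.0487
finger_force: 41.8
t 3.4 p [426.1  67.3  84.6] phi -17.7 shift cm [ 19.44 -24.24  -0.06] turn 8.9 tilt [-0.001 -0.   ] gap 48.7 q [ 0.1  -0.37  2.12  0.    1.39  0.41]
```

```bash

python3 -m crank '[[[9.7,-12.3,0,0,0,4.5,4],[9.7,-12.3,0,0,0,4.5,4],[9.7,-12.3,0,0,0,4.5,4],[9.7,-12.3,0,0,0,4.5,4],[9.7,-12.3,0,0,0,4.5,4]]]' >/dev/null
python3 -m crank '[[[9.7,-12.3,0,0,0,4.4,4],[9.7,-12.3,0,0,0,4.4,4],[9.7,-12.3,0,0,0,4.4,4],[9.7,-12.3,0,0,0,4.4,4],[9.7,-12.3,0,0,0,4.4,4]]]' >/dev/null
python3 -m crank '[[[0,0,-3,0,0,0,4],[0,0,-5.5,0,0,0,4],[0,0,-6.8,0,0,0,4],[0,0,-7.5,0,0,0,4],[0,0,-7.5,0,0,0,4]]]' |grep force
python3 go.py 620 -179 9 -8.8
```

```text
force: [0.5, -0.3, -0.4]
finger_force: 45.4
t 4.7 p [ 620.1 -178.2   10. ] phi -8.8 shift cm [-0.01 -0.08 -0.1 ] turn -0.0 tilt [-0.002  0.   ] gap 49.1 q [-0.32  0.2   1.72 -0.    1.22 -0.17]
```

```bash

python3 -m crank '[[[0,0,-0.1,0,0,0,4],[0,0,-0.1,0,0,0,5.5],[0,0,-0.1,0,0,0,6.5],[0,0,-0.1,0,0,0,6.5],[0,0,-0.1,0,0,0,6.5]]]' |grep -E 'gap|force'
python3 -m crank '[[[0,0,3,0,0,0,6.5],[0,0,7,0,0,0,6.5],[0,0,9,0,0,0,6.5],[0,0,9,0,0,0,6.5],[0,0,9,0,0,0,6.5]]]' >/dev/null
python3 go.py 444.4 -65.9 4 -8.8
python3 - <<'E'
from h import *
d=shot('top');W=world(d)
hsv=cv2.cvtColor(d['pixels'],cv2.COLOR_BGR2HSV)
m=cv2.inRange(hsv,(122,60,60),(140,255,255));P=W[m>0];P=P[(abs(P[:,0]-.62)<.1)]
print(len(P),P.mean(0) if len(P) else 0)
E
```

```text
force: [0.4, -0.8, -0.3]
finger_gap: 0.0648
finger_force: 0.0
t 5.5 p [ 621.2 -178.8  100.9] phi -8.8 shift cm [-17.68  11.29  -9.69] turn 0.0 tilt [ 0.002 -0.001] gap 65.1 q [-0.32  0.12  1.65 -0.    1.37 -0.17]
15 [ 0.60596758 -0.20638693  0.02890588]
```

```bash

python3 -m crank '[[[-8.8,5.6,0,0,0,0,7],[-8.8,5.6,0,0,0,0,7],[-8.8,5.6,0,0,0,0,7]]]' >/dev/null
python3 -m crank '[[[-8.8,5.7,0,0,0,0,7],[-8.8,5.7,0,0,0,0,7],[-8.8,5.7,0,0,0,0,7],[-8.8,5.7,0,0,0,0,7],[-8.8,5.7,0,0,0,0,7]]]' >/dev/null
python3 go.py 444.4 -65.9 4 -8.8
python3 -m crank '[[[0,0,-4,0,0,0,7],[0,0,-7,0,0,0,7],[0,0,-8.5,0,0,0,7],[0,0,-9.4,0,0,0,7],[0,0,-9.4,0,0,0,7]]]' 40 | grep -E 'pos|force'
python3 go.py 444.4 -65.9 4 -8.8
```

```text
t 6.2 p [443.9 -65.2  98.6] phi -8.8 shift cm [ 0.05 -0.07 -9.46] turn -0.0 tilt [-0.  0.] gap 70.0 q [-0.2  -0.33  2.07 -0.    1.4  -0.05]
eef_pos: [0.4439, -0.0658, 0.0031]
force: [-0.1, -0.4, 0.1]
finger_force: 0.0
t 6.7 p [443.9 -65.8   3.1] phi -8.8 shift cm [ 0.05 -0.01  0.09] turn 0.0 tilt [-0.004  0.001] gap 69.9 q [-0.2  -0.23  2.15 -0.    1.22 -0.05]
```

```bash
python3 - <<'E'
from h import *
d=shot('scene');cv2.imwrite('pics/s2.png',cv2.resize(d['pixels'][150:350,200:440],None,fx=3,fy=3,interpolation=2))
E
```

```text
(no output)
```

View pics/s2.png

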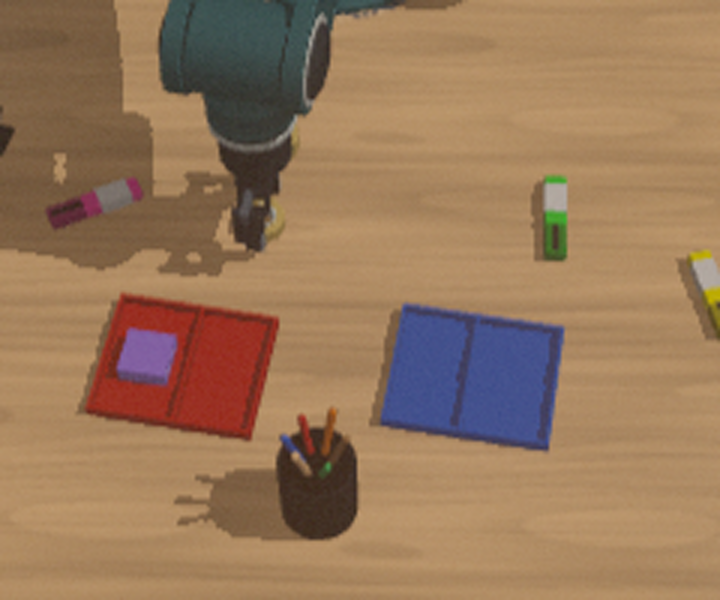

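The pad lies flat in the red tray's wide compartment (148,355 in the crop), and the gripper straddles the small tape. Gripping and carrying it.

```bash

python3 -m crank '[[[0,0,0,0,0,0,4],[0,0,0,0,0,0,4],[0,0,0,0,0,0,4],[0,0,0,0,0,0,4],[0,0,0,0,0,0,4]]]' 40 | grep -E 'gap|force'
python3 -m crank '[[[0,0,1,0,0,0,4],[0,0,4,0,0,0,4],[0,0,8,0,0,0,4],[0,0,8,0,0,0,4]]]' | grep -E 'gap|force'
python3 -m crank '[[[9.8,13.3,0,0,0,0,4],[9.8,13.3,0,0,0,0,4],[9.8,13.3,0,0,0,0,4],[9.8,13.3,0,0,0,0,4],[9.8,13.3,0,0,0,0,4]]]' >/dev/null
python3 -m crank '[[[9.8,13.3,0,0,0,0,4],[9.8,13.3,0,0,0,0,4],[9.8,13.3,0,0,0,0,4],[9.8,13.3,0,0,0,0,4],[9.8,13.3,0,0,0,0,4]]]' >/dev/null
python3 -m crank '[[[0,0,-3,0,0,0,4],[0,0,-3,0,0,0,4]]]' |grep force
python3 go.py 640.2 199.8 8 -8.8
```

```text
force: [-1.0, -0.3, 5.7]
finger_gap: 0.0479
finger_force: 40.3
force: [1.5, 0.1, 1.5]
finger_gap: 0.0479
finger_force: 41.4
force: [-1.6, -0.9, -2.5]
finger_force: 41.5
t 8.4 p [639.3 200.5  51.7] phi -8.8 shift cm [ 0.09 -0.07 -4.37] turn -0.0 tilt [-0.004 -0.001] gap 48.2 q [ 0.27  0.21  1.63 -0.    1.3   0.42]
```

```bash

python3 -m crank '[[[0,0,-3.2,0,0,0,4],[0,0,-4.3,0,0,0,4],[0,0,-4.5,0,0,0,4],[0,0,-4.5,0,0,0,4]]]' |grep -E 'pos|force'
python3 -m crank '[[[0,0,0,0,0,0,5],[0,0,0,0,0,0,5.7],[0,0,0,0,0,0,6.5],[0,0,0,0,0,0,6.5],[0,0,0,0,0,0,6.5]]]' |grep -E 'gap|force'
python3 -m crank '[[[0,0,3,0,0,0,6.5],[0,0,7,0,0,0,6.5],[0,0,10,0,0,0,6.5],[0,0,10,0,0,0,6.5]]]' >/dev/null
python3 -m crank '[[[-2,-18,0,0,0,30,5],[-2,-18,0,0,0,30,5],[-2,-18,0,0,0,30,5],[-2,-18,0,0,0,30,5],[-2,-18,0,0,0,30,5]]]' >/dev/null
python3 -m crank '[[[-3,-18,0,0,0,30,4.5],[-3,-18,0,0,0,30,4.5],[-3,-18,0,0,0,30,4.5],[-3,-18,0,0,0,30,4.5],[-3,-18,0,0,0,30,4.5]]]' >/dev/null
python3 -m crank '[[[-3,-18,0,0,0,13.9,4.5],[-3,-18,0,0,0,13.9,4.5],[-3,-18,0,0,0,13.9,4.5],[-3,-18,0,0,0,13.9,4.5],[-3,-18,0,0,0,13.9,4.5],[-3,-18,0,0,0,13.9,4.5]]]'>/dev/null || echo bad
python3 go.py 532.5 -413.3 4 65.1
```

```text
eef_pos: [0.6403, 0.2, 0.0107]
force: [0.1, 0.7, -0.6]
finger_force: 44.9
force: [0.3, 0.2, -0.4]
finger_gap: 0.0648
finger_force: 0.0
bad
t 10.4 p [ 589.7 -162.8  110.4] phi 51.5 shift cm [ -5.72 -25.05 -10.64] turn 13.6 tilt [ 0.    -0.001] gap 44.8 q [-0.31  0.04  1.72 -0.    1.38 -1.21]invalid input at $[0]: expected 1 to 5 rows
```

```bash

python3 -m crank '[[[-3,-12.5,0,0,0,13.8,4.5],[-3,-12.5,0,0,0,13.8,4.5],[-3,-12.5,0,0,0,13.8,4.5],[-3,-12.5,0,0,0,13.8,4.5]]]'>/dev/null
python3 -m crank '[[[-2.7,-12.5,-2,0,0,0,4.5],[-2.7,-12.5,-2,0,0,0,4.5],[-2.7,-12.5,-2,0,0,0,4.5],[-2.7,-12.5,-2,0,0,0,4.5],[-2.7,-12.5,-2,0,0,0,4.5]]]'>/dev/null
python3 -m crank '[[[0,0,0,0,0,0,4.5],[0,0,0,0,0,0,4.5]]]'>/dev/null
python3 go.py 532.5 -413.3 3 65.1
python3 -c "
from h import *
shot('wrist','w2.png')"
```

```text
t 11.3 p [ 534.  -408.6   90.5] phi 65.0 shift cm [-0.15 -0.47 -8.75] turn 0.1 tilt [0. 0.] gap 45.1 q [-0.69  0.18  1.6   0.    1.36 -1.83]
```

View pics/w2.png

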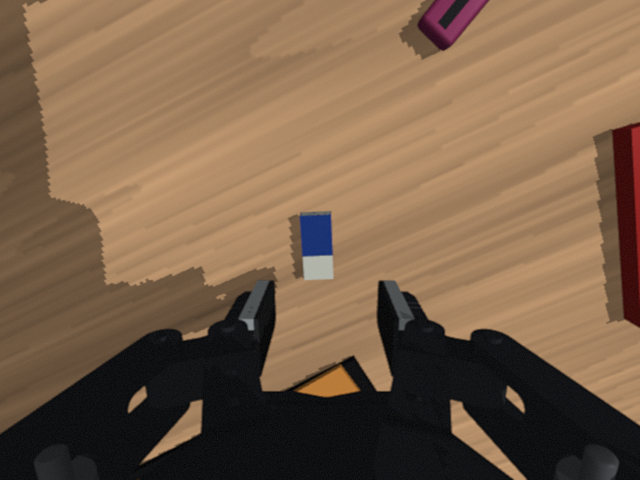

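The eraser at (317,246) is aligned with the jaws and slightly left of their middle (326), which matches the computed correction.

```bash

python3 -m crank '[[[-0.15,-0.45,-4,0,0,0,4.5],[-0.15,-0.45,-7,0,0,0,4.5],[-0.15,-0.45,-8.3,0,0,0,4.5],[-0.15,-0.45,-8.7,0,0,0,4.5],[-0.15,-0.45,-8.7,0,0,0,4.5]]]' 30 |grep -E 'pos|force'
python3 -m crank '[[[0,0,0,0,0,0,1.5],[0,0,0,0,0,0,1.5],[0,0,0,0,0,0,1.5],[0,0,0,0,0,0,1.5],[0,0,0,0,0,0,1.5]]]' 30 |grep -E 'gap|force'
python3 -m crank '[[[0,0,1,0,0,0,1.5],[0,0,4,0,0,0,1.5],[0,0,8,0,0,0,1.5],[0,0,8,0,0,0,1.5],[0,0,8,0,0,0,1.5]]]' |grep -E 'gap|force'
python3 go.py 620.5 -175.1 83 81.2
python3 - <<'E'
from h import *
for n in('scene','top'):
    d=shot(n,n+'3.png');hsv=cv2.cvtColor(d['pixels'],cv2.COLOR_BGR2HSV);W=world(d)
    m=cv2.inRange(hsv,(122,60,60),(140,255,255))
    for h in(.024,):
      P=ray(d,np.argwhere(m)[:,::-1],h)*1000
      k=(abs(P[:,0]-622)<60)&(abs(P[:,1]+175)<60)
      t=k&(W[m>0][:,2]>.019)
      print(n,k.sum(),t.sum(),np.median(W[m>0][t][:,2])*1000,cv2.minAreaRect(P[t][:,:2].astype(np.float32)))
E
```

```text
eef_pos: [0.5323, -0.4134, 0.0033]
force: [0.3, 0.1, 0.7]
finger_force: 0.0
force: [-0.5, 1.8, 8.2]
finger_gap: 0.0187
finger_force: 30.6
force: [0.6, 0.4, 0.2]
finger_gap: 0.0191
finger_force: 29.8
t 12.6 p [ 533.2 -415.1   87.7] phi 65.0 shift cm [ 8.73 24.   -0.47] turn 16.2 tilt [ 0.005 -0.004] gap 19.1 q [-0.7   0.19  1.6  -0.    1.35 -1.83]
scene 233 208 25.124965556960976 ((622.8336791992188, -174.93637084960938), (50.997074127197266, 48.981449127197266), 83.80975341796875)
top 320 300 24.112552752714954 ((620.9642333984375, -173.56976318359375), (49.22941207885742, 50.2764778137207), 80.91148376464844)
```

```bash

python3 -m crank '[[[4.4,12,0,0,0,16.2,1.5],[4.4,12,0,0,0,16.2,1.5],[4.4,12,0,0,0,16.2,1.5],[4.4,12,0,0,0,16.2,1.5]]]' >/dev/null
python3 -m crank '[[[4.5,11.9,0,0,0,0,1.5],[4.5,11.9,0,0,0,0,1.5],[4.5,11.9,0,0,0,0,1.5],[4.5,11.9,0,0,0,0,1.5],[4.5,11.9,0,0,0,0,1.5]]]' >/dev/null
python3 -m crank '[[[0,0,-3,0,0,0,1.5],[0,0,-4.8,0,0,0,1.5],[0,0,-5.5,0,0,0,1.5],[0,0,-5.5,0,0,0,1.5],[0,0,-5.5,0,0,0,1.5]]]' |grep force
python3 go.py 621.5 -174.3 27.5 81.2
```

```text
force: [0.3, 0.2, 0.7]
finger_force: 35.5
t 13.8 p [ 620.5 -176.1   27.7] phi 81.1 shift cm [ 0.1   0.18 -0.02] turn 0.1 tilt [-0.001  0.   ] gap 18.8 q [-0.32  0.18  1.71 -0.    1.25 -1.73]
```

```bash

python3 -m crank '[[[0,0,0,0,0,0,2.5],[0,0,0,0,0,0,3],[0,0,0,0,0,0,3.5],[0,0,0,0,0,0,3.5]]]' |grep -E 'gap|force'
python3 -m crank '[[[0,0,2.5,0,0,0,3.5],[0,0,6,0,0,0,3.5],[0,0,8,0,0,0,3.5],[0,0,8,0,0,0,3.5],[0,0,8,0,0,0,3.5]]]' >/dev/null
python3 - <<'E'
from h import *
d=shot('top');cv2.imwrite('pics/t4.png',cv2.resize(d['pixels'][160:340,230:470],None,fx=3,fy=3,interpolation=2))
E
python3 -m crank '[[[-3,18,0,0,0,23.2,5],[-3,18,0,0,0,23.2,5],[-3,18,0,0,0,23.2,5],[-3,18,0,0,0,23.2,5],[-3,18,0,0,0,23.2,5]]]' >/dev/null
python3 -m crank '[[[-3,20,0,0,0,0,5],[-3,20,0,0,0,0,5],[-3,20,0,0,0,0,5],[-3,20,0,0,0,0,5],[-3,20,0,0,0,0,5]]]' >/dev/null
python3 -m crank '[[[-2.9,20.4,0,0,0,0,5],[-2.9,20.4,0,0,0,0,5],[-2.9,20.4,0,0,0,0,5],[-2.9,20.4,0,0,0,0,5],[-2.9,20.4,0,0,0,0,5]]]' >/dev/null
python3 -m crank '[[[0,0,0,0,0,0,5],[0,0,0,0,0,0,5]]]'>/dev/null
python3 go.py 531.9 414.4 3 104.4
python3 -c "
from h import *
shot('wrist','w3.png')"
```

```text
force: [-0.0, -0.0, 0.8]
finger_gap: 0.0345
finger_force: 0.0
t 16.1 p [530.9 410.3 106.3] phi 104.6 shift cm [  0.1    0.41 -10.33] turn -0.2 tilt [-0.002 -0.002] gap 49.7 q [ 0.62  0.17  1.59 -0.    1.39 -1.2 ]
```

View pics/w3.png

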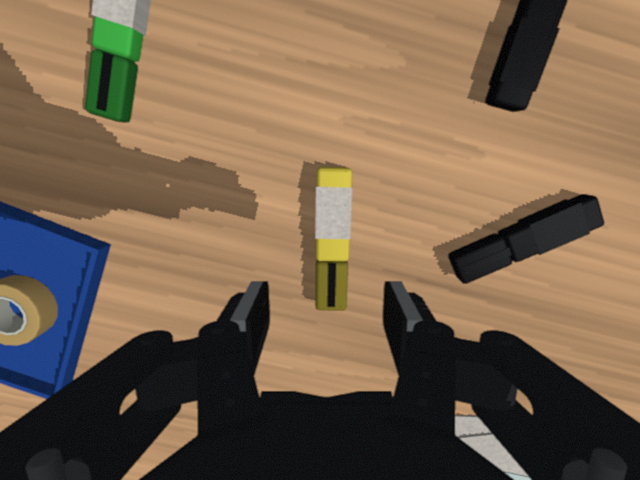

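View pics/t4.png

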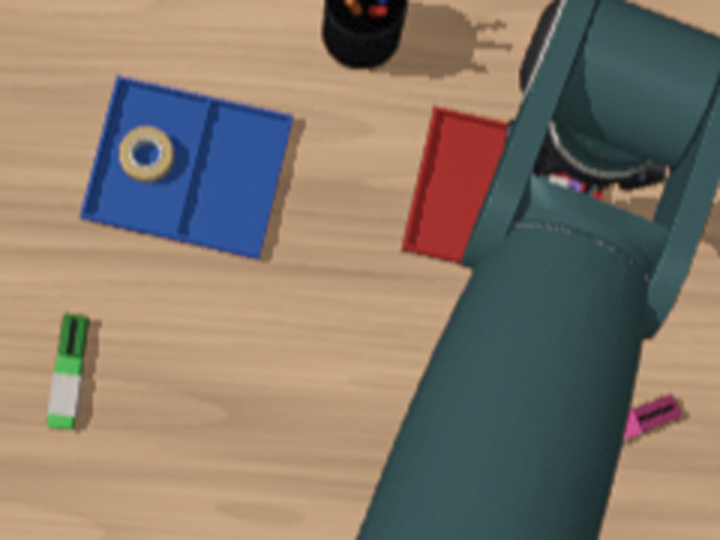

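The yellow marker at (333,240) is aligned with the jaws and sits a few mm right of centre, as computed; the tape lies flat in the blue wide compartment.

```bash

python3 -m crank '[[[0.1,0.4,-4,0,0,0,5],[0.1,0.4,-8,0,0,0,5],[0.1,0.4,-9.5,0,0,0,5],[0.1,0.4,-10.3,0,0,0,5],[0.1,0.4,-10.3,0,0,0,5]]]' 30 |grep -E 'pos|force'
python3 -m crank '[[[0,0,0,0,0,0,1.8],[0,0,0,0,0,0,1.8],[0,0,0,0,0,0,1.8],[0,0,0,0,0,0,1.8],[0,0,0,0,0,0,1.8]]]' 30 |grep -E 'gap|force'
python3 -m crank '[[[0,0,1,0,0,0,1.8],[0,0,4,0,0,0,1.8],[0,0,8,0,0,0,1.8],[0,0,8,0,0,0,1.8]]]' |grep -E 'gap|force'
python3 -m crank '[[[3.4,-16.9,0,0,0,-23.4,1.8],[3.4,-16.9,0,0,0,-23.4,1.8],[3.4,-16.9,0,0,0,-23.4,1.8],[3.4,-16.9,0,0,0,-23.4,1.8],[3.4,-16.9,0,0,0,-23.4,1.8]]]' >/dev/null
python3 -m crank '[[[3.4,-16.9,0,0,0,0,1.8],[3.4,-16.9,0,0,0,0,1.8],[3.4,-16.9,0,0,0,0,1.8],[3.4,-16.9,0,0,0,0,1.8],[3.4,-16.9,0,0,0,0,1.8]]]' >/dev/null
python3 -m crank '[[[3.3,-16.9,0,0,0,0,1.8],[3.3,-16.9,0,0,0,0,1.8],[3.3,-16.9,0,0,0,0,1.8],[3.3,-16.9,0,0,0,0,1.8],[3.3,-16.9,0,0,0,0,1.8]]]' >/dev/null
python3 -m crank '[[[0,0,-3,0,0,0,1.8],[0,0,-4,0,0,0,1.8],[0,0,-4,0,0,0,1.8]]]' >/dev/null
python3 go.py 633.2 -93.1 8 81.2
```

```text
eef_pos: [0.5329, 0.4117, 0.0041]
force: [-0.6, 0.9, 0.1]
finger_force: 0.0
force: [0.6, -2.0, 8.4]
finger_gap: 0.0231
finger_force: 30.2
force: [0.9, 0.7, 2.4]
finger_gap: 0.0232
finger_force: 29.5
t 18.8 p [632.7 -93.4  42.9] phi 81.0 shift cm [ 0.05  0.03 -3.49] turn 0.2 tilt [-0.004  0.001] gap 22.9 q [-0.19  0.15  1.71  0.    1.28 -1.6 ]
```

```bash

python3 -m crank '[[[0,0,-2,0,0,0,1.8],[0,0,-3.1,0,0,0,1.8],[0,0,-3.4,0,0,0,1.8],[0,0,-3.4,0,0,0,1.8]]]' |grep -E 'pos|force'
python3 -m crank '[[[0,0,0,0,0,0,2.6],[0,0,0,0,0,0,3],[0,0,0,0,0,0,3.4],[0,0,0,0,0,0,3.4]]]' |grep -E 'gap|force'
python3 -m crank '[[[0,0,2.5,0,0,0,3.4],[0,0,6,0,0,0,3.4],[0,0,9.5,0,0,0,3.4],[0,0,9.5,0,0,0,3.4]]]' >/dev/null
python3 -m crank '[[[-9.9,17.2,0,0,0,6.6,5],[-9.9,17.2,0,0,0,6.6,5],[-9.9,17.2,0,0,0,6.6,5],[-9.9,17.2,0,0,0,6.6,5],[-9.9,17.2,0,0,0,6.6,5]]]' >/dev/null
python3 -m crank '[[[-9.9,17.3,0,0,0,0,5],[-9.9,17.3,0,0,0,0,5],[-9.9,17.3,0,0,0,0,5],[-9.9,17.3,0,0,0,0,5],[-9.9,17.3,0,0,0,0,5]]]' >/dev/null
python3 -m crank '[[[0,0,0,0,0,0,5],[0,0,0,0,0,0,5]]]'>/dev/null
python3 go.py 435.2 252 3 87.8
python3 -c "
from h import *
shot('wrist','w4.png');shot('top','t5.png')"
```

```text
eef_pos: [0.6341, -0.0934, 0.0119]
force: [0.5, -0.4, 1.2]
finger_force: 30.4
force: [0.0, 0.8, -0.1]
finger_gap: 0.0342
finger_force: 0.0
t 20.8 p [435.3 252.1 106.4] phi 87.8 shift cm [-1.000e-02 -1.000e-02 -1.034e+01] turn 0.0 tilt [0. 0.] gap 49.9 q [ 0.47 -0.2   1.96 -0.    1.39 -1.06]
```

View pics/w4.png

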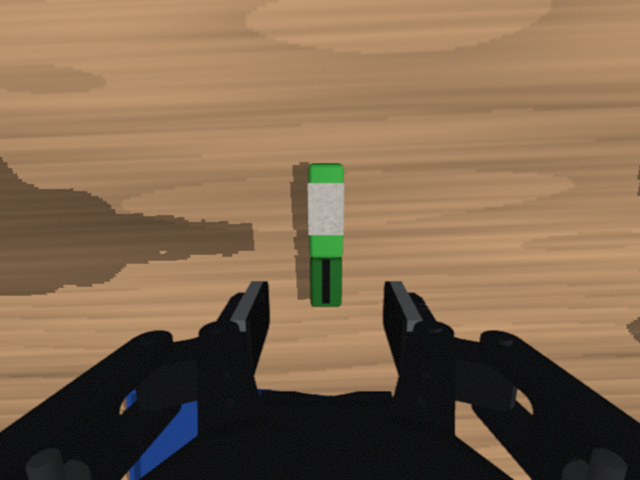

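The green marker at (326,235) is centred and aligned.

```bash

python3 -m crank '[[[0,0,-4,0,0,0,5],[0,0,-8,0,0,0,5],[0,0,-9.5,0,0,0,5],[0,0,-10.3,0,0,0,5],[0,0,-10.3,0,0,0,5]]]' 30 |grep -E 'pos|force'
python3 -m crank '[[[0,0,0,0,0,0,1.8],[0,0,0,0,0,0,1.8],[0,0,0,0,0,0,1.8],[0,0,0,0,0,0,1.8],[0,0,0,0,0,0,1.8]]]' 30 |grep -E 'gap|force'
python3 -m crank '[[[0,0,1,0,0,0,1.8],[0,0,4,0,0,0,1.8],[0,0,8,0,0,0,1.8],[0,0,8,0,0,0,1.8]]]' |grep -E 'gap|force'
python3 -m crank '[[[9.6,-6.7,0,0,0,-6.6,1.8],[9.6,-6.7,0,0,0,-6.6,1.8],[9.6,-6.7,0,0,0,-6.6,1.8],[9.6,-6.7,0,0,0,-6.6,1.8]]]' >/dev/null
python3 -m crank '[[[9.6,-6.7,0,0,0,0,1.8],[9.6,-6.7,0,0,0,0,1.8],[9.6,-6.7,0,0,0,0,1.8],[9.6,-6.7,0,0,0,0,1.8],[9.6,-6.7,0,0,0,0,1.8]]]' >/dev/null
python3 -m crank '[[[0,0,-3,0,0,0,1.8],[0,0,-4,0,0,0,1.8],[0,0,-4,0,0,0,1.8]]]' >/dev/null
python3 go.py 627.5 117.8 8 81.2
```

```text
eef_pos: [0.436, 0.2496, 0.0018]
force: [0.6, 1.0, 0.1]
finger_force: 0.0
force: [1.5, -2.1, 7.3]
finger_gap: 0.0227
finger_force: 30.6
force: [1.1, 0.3, 2.4]
finger_gap: 0.0231
finger_force: 29.7
t 23.1 p [625.9 117.4  40.8] phi 81.0 shift cm [ 0.16  0.04 -3.28] turn 0.2 tilt [-0.004 -0.   ] gap 22.9 q [ 0.15  0.15  1.72  0.    1.27 -1.27]
```

Release, retreat clear to the left, and inspect.

```bash

python3 -m crank '[[[0.1,0,-2,0,0,0,1.8],[0.1,0,-3.1,0,0,0,1.8],[0.1,0,-3.4,0,0,0,1.8],[0.1,0,-3.4,0,0,0,1.8]]]' |grep -E 'pos|force'
python3 -m crank '[[[0,0,0,0,0,0,2.6],[0,0,0,0,0,0,3],[0,0,0,0,0,0,3.4],[0,0,0,0,0,0,3.4]]]' |grep -E 'gap|force'
python3 -m crank '[[[0,0,2.5,0,0,0,3.4],[0,0,6,0,0,0,3.4],[0,0,10,0,0,0,3.4],[0,0,14,0,0,0,3.4],[0,0,14,0,0,0,3.4]]]' >/dev/null
python3 -m crank '[[[-6,18,4,0,0,0,5],[-6,18,4,0,0,0,5],[-6,18,4,0,0,0,5],[-6,18,4,0,0,0,5],[-6,18,4,0,0,0,5]]]' >/dev/null
python3 -m crank '[[[-12,16,0,0,0,0,5],[-12,16,0,0,0,0,5],[-12,16,0,0,0,0,5],[-12,16,0,0,0,0,5],[-12,16,0,0,0,0,5]]]' >/dev/null
python3 -m crank '[[[0,0,0,0,0,0,5],[0,0,0,0,0,0,5],[0,0,0,0,0,0,5]]]' >/dev/null
python3 - <<'E'
from h import *
u=np.array([.153,.988]);v=np.array([.988,-.153])
C={'red':(626.5,-136.6),'blue':(634.2,161.3)}
for n in('top','scene'):
    d=shot(n);W=world(d)
    c=d['pixels'][160:340,230:470] if n=='top' else d['pixels'][150:350,200:440]
    cv2.imwrite('pics/end_%s.png'%n,cv2.resize(c,None,fx=3,fy=3,interpolation=2))
    for k,tr,y,x2,y2,lo in(('yellow','red',44,58,30,.013),('pad','red',-39,60,36,.017),('eraser','red',-39,60,36,.0305),('green','blue',-44,58,30,.013),('tape','blue',39,60,36,.017)):
        q=W[...,:2]*1000-C[tr];a=q@v;b=q@u
        m=(abs(a)<x2)&(abs(b-y)<y2)&(W[...,2]>lo)
        P=np.c_[a[m],b[m]].astype(np.float32);r=cv2.minAreaRect(P);z=W[...,2][m]*1000
        # plane tilt
        A=np.c_[P,np.ones(len(P))];s=np.linalg.lstsq(A,z,rcond=None)[0]
        print(n,k,np.round(r[0],1),np.round(r[1],1),round(r[2],1),'z %.1f'%np.median(z),'slope',np.round(s[:2],3))
E
```

```text
eef_pos: [0.6286, 0.1173, 0.0096]
force: [0.7, 0.3, 0.7]
finger_force: 30.1
force: [-0.4, 0.2, 0.1]
finger_gap: 0.034
finger_force: 0.0
top yellow [-1.1 44.7] [105.5  24.4] 0.1 z 19.5 slope [0.    0.016]
top pad [  0.6 -38.1] [52.  50.3] 0.7 z 27.3 slope [-0.02  -0.015]
top eraser [ -0.6 -40. ] [36.2 49.6] 78.0 z 35.3 slope [-0.03   0.085]
top green [ -2.6 -43.3] [ 26.8 107.8] 88.2 z 19.8 slope [-0.008  0.012]
top tape [ 1.  38.7] [48.7 48.4] 33.5 z 23.0 slope [-0.024  0.01 ]
scene yellow [ 0.7 42.6] [112.9  31.4] 2.7 z 20.5 slope [-0.005  0.006]
scene pad [ -0.8 -39.3] [60.8 51.2] 1.2 z 27.7 slope [-0.098 -0.057]
scene eraser [ -0.8 -42.8] [38.3 49.4] 73.4 z 37.3 slope [0.014 0.081]
scene green [  0.3 -47.2] [110.7  44.6] 6.0 z 20.5 slope [-0.001 -0.005]
scene tape [ 0.3 38.4] [48. 50.] 67.3 z 24.3 slope [0.005 0.022]
```

View pics/end_top.png

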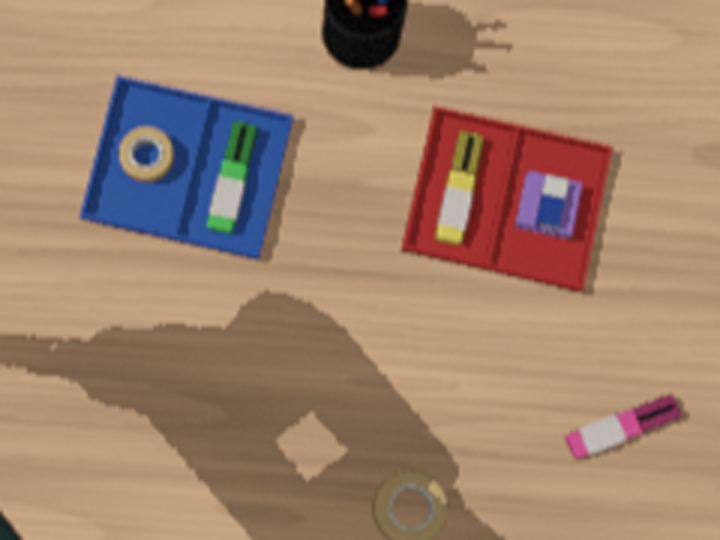

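View pics/end_scene.png

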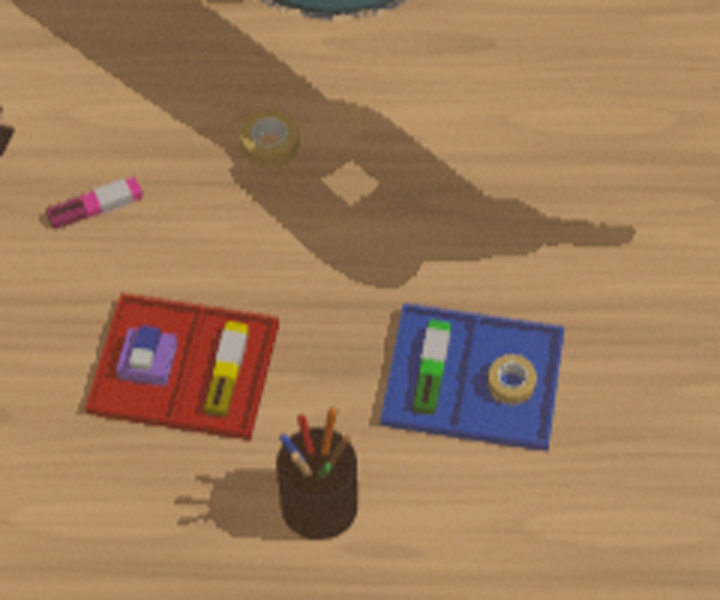

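Both trays look right: markers in the narrow compartments, tape and pad in the wide ones, and the pink marker and pen cup undisturbed. The 0.08 eraser slope is probably edge pixels, so I'll check it on its core pixels.

```bash
python3 - <<'E'
from h import *
u=np.array([.153,.988]);v=np.array([.988,-.153])
for n in('top','scene'):
    P=[]
    for i in range(6):
        d=shot(n);W=world(d);q=W[...,:2]*1000-(626.5,-136.6);a=q@v;b=q@u
        m=(abs(a)<19)&(abs(b+39)<7);P.append(np.c_[a[m],b[m],W[m][:,2]*1000])
    P=np.vstack(P);s=np.linalg.lstsq(np.c_[P[:,:2],np.ones(len(P))],P[:,2],rcond=None)[0]
    print(n,len(P),np.round(s[:2],3),np.median(P[:,2]),[round(float(np.median(P[abs(P[:,1]+39-t)<2.5][:,2])),1) for t in(-5,0,5)])
    d=shot(n);h=cv2.cvtColor(d['pixels'],cv2.COLOR_BGR2HSV);m=cv2.inRange(h,(106,120,40),(121,255,255))|cv2.inRange(h,(0,0,150),(180,50,255))
    p=ray(d,np.argwhere(m)[:,::-1],.036)[:,:2]*1000-(626.5,-136.6);p=np.c_[p@v,p@u];p=p[(abs(p[:,0])<30)&(abs(p[:,1]+39)<25)];print(cv2.minAreaRect(p.astype(np.float32)))
E
```

```text
top 418 [-0.027 -0.005] 36.154975064062846 [36.2, 36.0, 36.2]
((1.1631813049316406, -38.48039627075195), (45.97148513793945, 20.691354751586914), 1.2554177045822144)
scene 295 [-0.041  0.042] 37.75075566125929 [37.5, 37.6, 38.1]
((1.7380390167236328, -40.33639907836914), (39.15243911743164, 19.183162689208984), 6.982376575469971)
```

The eraser lies flat at 36 mm and is centred on the pad.

```bash
python3 -c "
from workcell import close_job
print(close_job())"
```

```text
the job is handed in; nothing more can be done
None
```

Both kits are made up and handed in: the last camera check showed all five items lying flat in their places and the pink highlighter and pen cup undisturbed; I didn't measure the stapler again, and the hand-in gave no verdict.

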